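Pack the pastry tool case and latch its hasp

TASK

Pack up the pastry tools: put the loose piping nozzle into the compartment of the case that already holds a nozzle, and the loose ring cutter into the compartment that already holds a ring cutter. Then shut the lid fully, and swing the hasp on its front edge over the catch and press it fully home, flat against the case, firmly but without forcing it. Leave the bowl, the canister and the jar where they are.

Things in the scene. Friction and masses are not known exactly. Their poses are not given: they have to be found in the camera images.
- case: grey plastic tool case, fixed to the bench, outer size 150 (x) x 290 (y) x 80 mm high without lid; origin: centre of its underside; z up, its front (with the catch) faces its -x. Walls, floor and middle divider are 5 mm thick; the divider lies along x at y=0 and makes two compartments of about 140 x 137 mm, centred at y=+71 and y=-71 mm, inner floor at z=5 mm.
- lid (a joint): opening angle of the case's lid (rad): 0 = shut, about 1.6 = upright. The lid is a 150 x 290 x 8 mm grey plate, hinged along the case's upper far (+x) rim; its hinge is stiff and it stays where it is left; some 5 to 8 N near its edge moves it.
- lid_hinge (a point): middle of the lid's hinge line: on the case at x=+75, z=80.5 mm; axes turn with the lid, y along the hinge line; the shut lid lies from here to its -x, upper face 8 mm above.
- lid_edge (a point): middle of the lid's free edge, on its outer (upper) face; 150 mm from the hinge line; axes turn with the lid (-x from the hinge towards this edge, z out of the outer face).
- hasp (a joint): angle of the hasp (rad): 0 = home, hanging flat on the case's front over the catch; 1.57 = standing straight out to the front of the lid; 3.14 = standing straight up from the shut lid; 4.7 = folded back flat on the lid's outer face. At the start it leans back over the lid. It stays where it is left. Two spring beads on the catch resist its last 5 mm with up to 20 N.
- hasp_pivot (a point): middle of the hasp's hinge line, which runs along y on the lid's free edge, 4 mm outside the edge and 1.5 mm above the lid's outer face; axes turn with the hasp, its -z points along the plate to the tip.  Steel, 58 mm wide (y), 70 mm long, 2 mm thick.
- hasp_tip (a point): middle of the hasp's free end, 70 mm from the pivot; axes turn with the hasp. Hasp and push plate have a slot 19 (y) x 24 mm centred 45 mm from the pivot. The push plate (2 mm, from 24 to 70 mm from the pivot) covers the hasp's outer face, its outside 4 to 18 mm from the hasp's mid-plane: it differs each time and is not reported; feel for it.
- catch_mid (a point): outer end of the catch, a steel lug 9 mm wide (y) and 14 mm high that stands out 18 mm from the middle of the case's front, 45 mm above the bench; with its two side beads it is 22 mm wide near the case. With the hasp home it stands out 13 mm past the inner plate, through the slots.
- nozzle: loose piping nozzle standing on the bench: plain steel, a cylinder 30 mm in diameter up to 26 mm high, then a cone to 14 mm diameter at 52 mm; origin: centre of its underside.
- cutter: loose ring cutter on the bench: plain steel ring, outer diameter 52, wall 2.5, height 32 mm; origin: centre of its underside.
- kept_nozzle: piping nozzle already in one of the compartments: like the loose one, 27 mm in diameter, 47 mm high; origin: centre of its underside.
- kept_cutter: ring cutter already in the other compartment: outer diameter 48, height 30 mm; origin: centre of its underside.
- bowl: bystander: steel bowl, 120 mm across, 60 mm high; origin: centre of its underside.
- canister: bystander: blue gas canister, 66 mm in diameter, 160 mm high; origin: centre of its underside.
- jar: bystander: jar with a lid beyond the case, 60 mm in diameter, 90 mm high; origin: centre of its underside.
There are look-alikes about, which are no part of the job. What is shaped like the cutter but green or turquoise is not meant.

How it is judged (in metres and radians):
On the way, in this order (a step that is already met when the one before it is completed fails the run):
1. both loose tools lie in the right compartments, released (x of nozzle in the frame of case between -0.073 and 0.073 m and y of nozzle in the frame of case between -0.143 and 0.143 m and z of each of nozzle, cutter, kept_nozzle, kept_cutter in the frame of case below 0.05 m and x of cutter in the frame of case between -0.073 and 0.073 m and y of cutter in the frame of case between -0.143 and 0.143 m and x of kept_nozzle in the frame of case between -0.073 and 0.073 m and y of kept_nozzle in the frame of case between -0.143 and 0.143 m and x of kept_cutter in the frame of case between -0.073 and 0.073 m and y of kept_cutter in the frame of case between -0.143 and 0.143 m and (y of each of nozzle, kept_nozzle in the frame of case above 0.006 m or y of each of nozzle, kept_nozzle in the frame of case below -0.006 m) and (y of each of cutter, kept_cutter in the frame of case above 0.006 m or y of each of cutter, kept_cutter in the frame of case below -0.006 m) and not (y of each of kept_nozzle, kept_cutter in the frame of case above 0.006 m or y of each of kept_nozzle, kept_cutter in the frame of case below -0.006 m) and contact force between each of nozzle, cutter and the fingers below 0.3 N), for 0.2 s.
2. the lid is shut (value of joint lid below 0.03 rad), for 0.2 s.
3. the hasp is home over the catch (value of joint lid below 0.03 rad and value of joint hasp below 0.05 rad), for 0.2 s.
At the end, for the whole second after the job is handed in: Each loose tool lies inside the case in the compartment of its own kind, at rest; the lid is shut (within 0.03 rad) and the hasp is home over the catch (within 0.05 rad of flat) (all of step 3 and x of nozzle in the frame of case between -0.073 and 0.073 m and y of nozzle in the frame of case between -0.143 and 0.143 m and z of each of nozzle, cutter, kept_nozzle, kept_cutter in the frame of case below 0.05 m and x of cutter in the frame of case between -0.073 and 0.073 m and y of cutter in the frame of case between -0.143 and 0.143 m and x of kept_nozzle in the frame of case between -0.073 and 0.073 m and y of kept_nozzle in the frame of case between -0.143 and 0.143 m and x of kept_cutter in the frame of case between -0.073 and 0.073 m and y of kept_cutter in the frame of case between -0.143 and 0.143 m and (y of each of nozzle, kept_nozzle in the frame of case above 0.006 m or y of each of nozzle, kept_nozzle in the frame of case below -0.006 m) and (y of each of cutter, kept_cutter in the frame of case above 0.006 m or y of each of cutter, kept_cutter in the frame of case below -0.006 m) and not (y of each of kept_nozzle, kept_cutter in the frame of case above 0.006 m or y of each of kept_nozzle, kept_cutter in the frame of case below -0.006 m) and linear speed of each of nozzle, cutter below 0.02 m/s and velocity of joint hasp below 0.05 rad/s); the robot touches nothing.
It fails at once if the hasp is forced: the fingers press with more than 45 N on the case, lid or hasp while the hasp is near the catch (value of joint hasp below 0.6 rad and contact force between case and the fingers above 45 N).
It fails at once if the bowl, canister or jar is moved by more than 30 mm (distance of any of bowl, canister, jar from where it was at the start of the episode above 0.03 m).
It also fails if it takes over 72 s, if anything falls off the work surface, if the arm or the gripper's body presses on something with over 40 N, if the wrist force passes 120 N, or if a joint passes its speed limit or range.

ROBOT

A 7-joint arm with a two-finger parallel gripper is mounted at the origin on the work surface. World frame = base frame: x ahead of the robot, y to its left, z up, the work surface at z = 0. Lengths are in mm, angles in rad, forces in N, time in s.
With the tool pointing down it reaches from about 425 to 825 mm from the base axis. Payload 3.6 kg.
Tool frame: the origin (TCP) lies on the centre line of the jaws, within the pads' length; the fingertips stand 14 mm ahead of it and the grasp point (between the pads) lies 5 mm behind it (ctrl.tips_ahead is the distance from the TCP to the fingertips, in mm); z points along the fingers, y is the line along which they close (so a half turn about z gives the same grasp; the last joint's range is limited). The gripper opens to 93 mm and grips with 3 to 60 N. Pads are 15 mm wide; open, the fingers measure 128 mm over their backs; the gripper's body (75 mm by 188 mm) begins 65 mm behind the grasp point.
Start: joints at [-1.137, 0.615, -0.013, 1.423, 0.008, 1.103, -0.04], TCP at [288.996, 582.189, 232.64] pointing down, gripper open.
Joint ranges: [-3.12, 3.12], [-0.3, 2.06], [-1.34, 1.32], [0.26, 2.42], [-1.36, 4.5], [0.01, 1.98], [-2.84, 2.84]. Speed limits (rad/s): [2.79, 2.79, 3.14, 3.14, 3.14, 3.14, 3.14].

INTERFACE

Orientations are given as a rotation vector (axis times angle).
In Python, from bench import ctrl gives the robot as it stands.
- The arm moves only by the tool carry_out, never from a script. Its argument "deltas" is a list of rows, each a list of 6 numbers: the shift along the tool's x, y, z in m, then the turn, a rotation vector about the tool's x, y, z in rad. A call has 1 to 10 rows; each row is the pose to reach, as a shift and turn from the pose commanded when the call began, along the tool's axes at that moment; what a row does not reach only later rows make up. A row lasts 1/8 s, in which the tool goes at most 62.5 mm and 10.7 degrees, less where a joint would pass 70% of its speed; a pose out of reach is approached as far as the arm can. A call with a gripper value outside its range is refused whole. "hand" is the closure, from 0 (fully open) to 1 (shut), set as the call begins (left out, the last holds). The fingers move at their own pace and stop on an object; "newtons" is the grip in N (left out, the last holds). Time passes only in rows, so rows that repeat a pose let the fingers close. It gives the time, the measured TCP pose, the force, the opening and the grip force at its end, in the units of the state.
- ctrl.state(): the state, without advancing time (a new reading comes with each control period).
- ctrl.camera(name): name is "scene" or "side" or "wrist"; returns a dict with "image" (384x512x3 uint8, red, green, blue), "z_map" (384x512 float32, mm along the optical axis (not along the pixel's ray), 0 where there is no reading), "fovy" (degrees; the focal length in pixels is half the picture's height over the tangent of half this angle, whatever the lens; pixels are square), "cx", "cy" (the principal point, pixels), "D" ([k1, k2, p1, p2, k3] as OpenCV has them; the pictures are not rectified), "R" (3x3) and "t" (3): a world point X has camera coordinates R X + t; the wrist camera has in their place "hand_eye" (4x4, takes a point from camera to tool coordinates, whose origin is the TCP and whose axes are the flange's). Camera axes: x right, y down, z forward; pixel columns grow to the right and rows downward; lengths in mm; the calibration is good to about 2 mm. A picture is of the moment at which its call begins: read the wrist's pose just before it.
- ctrl.hand_in(): hands the job in; it is judged then, once.
Trained networks look in a picture, given as the dict that the camera call returned (one of the last four; its "shot" number tells which), for a name from the list of things; names that differ only in an ending like _2 or _b are one class to them, and where a whole thing is asked for, a point or a joint stands for the part that bears it (a point fixed in the world has none). Each returns a list of dicts, best first, with "conf" (0 to 1); they miss things now and then, are a little off and sometimes report something else, mostly with a low value. They report only what shows in the picture. A call takes as long as a camera call. They do not tell look-alikes from the thing itself.
- ctrl.regions_of(picture, thing): "region" (384x512 bool, what is visible of it).
- ctrl.spot_point(picture, thing): "centre" ([x, y, z] in mm, in world coordinates, good to about 4 mm: a listed point, or the origin of a listed thing).
The state is a dict: "time": time; "joint_pos": joint angles; "joint_velocities": joint speeds; "effort": joint torques, N m; "eef_pos": TCP position; "ee_rot": TCP orientation; "contact_force": force on the tool from outside, world axes, zero at the start; "torque": the same for the moment, N m; "finger_gap": finger opening in mm; "finger_force": force on a finger pad.
Only numpy, scipy, OpenCV 4.12 (cv2) and the standard library are available. Lean on these libraries where they do the work, as an engineer would, in place of code of your own. Each camera call takes 0.05 s, during which the arm holds its last target. There are 200 camera calls.

## Working session

There is one attempt and no reset: what is moved stays moved. The work goes in short steps, Python scripts to look and compute and a tool call to move; the robot and the scene stay as the last step left them, time stands still between calls to the robot, and variables do not carry over. Pictures are saved under pics/ and viewed, at most 10 in all, crops included, and the job is handed in when it is done.

Besides the shell and the picture viewer there is one more tool, called after "Call:" as name(argument=value, ...) on one line, values as JSON. carry_out: Moves the arm, as the interface text tells. Its arguments: {"type":"object","properties":{"deltas":{"type":"array","items":{"type":"array","items":{"type":"number"}}},"hand":{"type":"number"},"newtons":{"type":"number"}},"required":["deltas"]}

```bash
ls; mkdir -p pics
cat > h.py <<'E'
import numpy as np, cv2
from scipy.spatial.transform import Rotation as Ro
from bench import ctrl
def K(p):
    f=192/np.tan(np.radians(p["fovy"])/2); return np.array([[f,0,p["cx"]],[0,f,p["cy"]],[0,0,1.]])
def cloud(p,mask=None,st=None):
    z=np.asarray(p["z_map"]); m=z>0
    if mask is not None: m&=mask
    v,u=np.nonzero(m); 
    n=cv2.undistortPoints(np.c_[u,v].astype(float)[:,None],K(p),np.array(p["D"],float))[:,0]
    c=np.c_[n,np.ones(len(n))]*z[v,u][:,None]
    if "R" in p: return (c-np.array(p["t"]))@np.array(p["R"])
    H=np.array(p["hand_eye"]); c=c@H[:3,:3].T+H[:3,3]
    return c@Ro.from_rotvec(st["ee_rot"]).as_matrix().T+np.array(st["eef_pos"])
def save(p,name): cv2.imwrite("pics/"+name,np.asarray(p["image"])[:,:,::-1])
def todelta(st,pos,R):
    R0=Ro.from_rotvec(st["ee_rot"]); return np.r_[R0.inv().apply(np.array(pos)-st["eef_pos"])/1000,(R0.inv()*R).as_rotvec()]
E
cat > a.py <<'E'
from h import *
np.set_printoptions(precision=1,suppress=True)
s=ctrl.state();print(s["time"],s["eef_pos"],np.array(s["ee_rot"]),ctrl.tips_ahead); print(Ro.from_rotvec(s["ee_rot"]).as_matrix())
ims=[]
for c in ["scene","side"]:
    p=ctrl.camera(c);ims.append(np.asarray(p["image"]))
    save(p,c+"0.png")
    for t in ["case","lid_hinge","lid_edge","hasp_pivot","hasp_tip","catch_mid","nozzle","cutter","kept_nozzle","kept_cutter","bowl","canister","jar"]:
        print(c,t,[(np.round(d["centre"]).astype(int).tolist(),round(d["conf"],2)) for d in ctrl.spot_point(p,t)][:4])
print(ctrl.state()["time"])
E
python3 a.py
```

```text
pics
0.0 [288.7 581.5 231.5] [-0.7 -3.1  0. ] 14.0
[[-0.9  0.4 -0. ]
 [ 0.4  0.9 -0. ]
 [-0.  -0.  -1. ]]
scene case [([592, 57, 1], 0.92), ([418, 344, 0], 0.43)]
scene lid_hinge [([670, 46, 79], 0.97), ([417, -307, -4], 0.48)]
scene lid_edge []
scene hasp_pivot [([686, 43, 234], 0.64)]
scene hasp_tip [([720, 36, 172], 0.71), ([593, 59, 3], 0.29), ([422, 346, 0], 0.23)]
scene catch_mid []
scene nozzle [([417, 344, 2], 0.58)]
scene cutter [([675, 336, -5], 0.67), ([512, -334, -1], 0.52), ([415, -306, -2], 0.48), ([416, -394, -4], 0.47)]
scene kept_nozzle []
scene kept_cutter [([720, 36, 173], 0.56)]
scene bowl [([674, 336, -5], 0.87)]
scene canister [([637, -419, 1], 0.74)]
scene jar [([782, 60, 1], 0.79)]
side case []
side lid_hinge [([666, 46, 80], 0.91)]
side lid_edge [([689, 41, 230], 0.9), ([621, -14, 3], 0.42)]
side hasp_pivot [([688, 43, 234], 0.58), ([672, 338, 0], 0.47)]
side hasp_tip [([722, 33, 172], 0.66)]
side catch_mid [([500, 73, 52], 0.9), ([413, -306, 0], 0.33)]
side nozzle [([423, 349, 0], 0.62), ([678, 339, 2], 0.53)]
side cutter [([416, -305, 0], 0.84), ([416, -391, 2], 0.67), ([510, -334, -4], 0.64), ([639, -416, 3], 0.28)]
side kept_nozzle [([622, -10, 2], 0.5), ([646, 128, 7], 0.29)]
side kept_cutter [([648, 132, 7], 0.69)]
side bowl []
side canister [([635, -419, 1], 0.91)]
side jar [([780, 61, -2], 0.76)]
1.4
```

View pics/scene0.png

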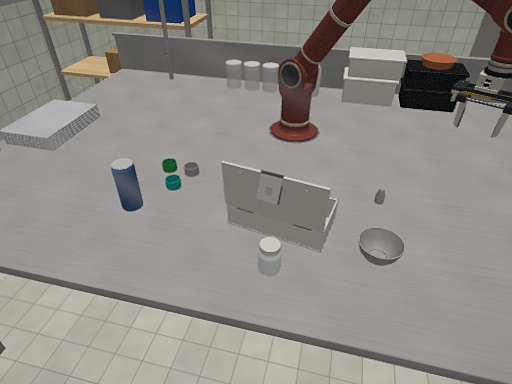

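View pics/side0.png

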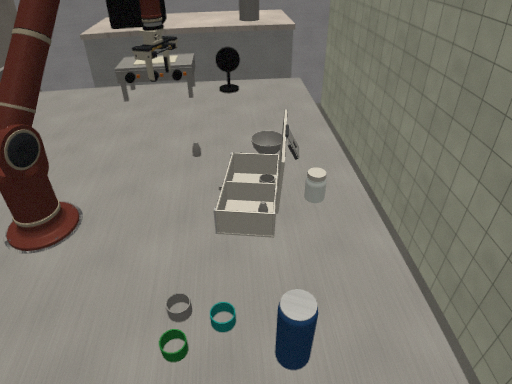

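The grey cutter is at scene px (191,169) and side px (179,307), so it sits at about (416,-306); the other two rings are turquoise and green. The nozzle is at scene px (380,196). The kept nozzle is in the -y compartment, the kept cutter in +y. Next I refine these positions with depth.

```bash
cat > b.py <<'E'
from h import *
np.set_printoptions(precision=1,suppress=True)
P=[]
for c in ["scene","side"]:
    p=ctrl.camera(c); w=cloud(p); P.append(w)
    for n,xy in [("noz",(420,346)),("cut",(416,-306)),("cutT",(510,-334)),("cutG",(416,-394))]:
        q=w[(np.hypot(*(w[:,:2]-xy).T)<45)&(w[:,2]>8)&(w[:,2]<70)]
        print(c,n,len(q),(q.min(0)+q.max(0))/2,q.max(0)-q.min(0)) if len(q) else 0
w=np.vstack(P[1:])
for w in P:
    q=w[(abs(w[:,2]-79)<3)&(np.abs(w[:,0]-592)<130)&(abs(w[:,1]-57)<190)]
    print(len(q), cv2.minAreaRect(q[:,:2].astype(np.float32)))
    L=w[(w[:,2]>100)&(w[:,2]<215)&(np.abs(w[:,0]-690)<35)&(abs(w[:,1]-45)<170)]
    c=L.mean(0);V=np.linalg.svd(L-c,full_matrices=False)[2];print("lid",len(L),c,V[2])
    E=w[(w[:,2]>225)&(w[:,2]<240)&(np.abs(w[:,0]-690)<45)&(abs(w[:,1]-45)<170)]; print("edge",E.mean(0),E.max(0),E.min(0))
E
python3 b.py
```

```text
scene noz 115 [427.2 349.   31. ] [26.6 28.7 45.3]
scene cut 153 [ 418.4 -303.7   20.5] [52.6 50.9 24.7]
scene cutT 171 [ 510.4 -333.5   20. ] [53.1 51.3 23.6]
scene cutG 145 [ 415.4 -390.7   20.5] [55.9 53.  24.6]
side noz 100 [421.2 342.8  31.7] [28.9 25.2 45.6]
side cut 394 [ 417.9 -304.7   21.2] [50.7 51.4 26. ]
side cutT 400 [ 508.9 -334.6   21.9] [49.5 52.  27.8]
side cutG 464 [ 414.7 -390.7   21.6] [51.8 51.  27.2]
131 ((659.8049926757812, 81.92118835449219), (143.37936401367188, 329.9552917480469), 19.912614822387695)
lid 3389 [686.4  54.7 162. ] [ 1.  -0.2 -0.1]
edge [687.3  51.9 229.3] [711.  186.8 238. ] [653.9 -99.6 225. ]
459 ((593.7644653320312, 58.50054931640625), (292.3961486816406, 159.99034118652344), 80.52193450927734)
lid 268 [691.9  24.2 184.4] [-0.9  0.2  0.4]
edge [680.   22.2 231.3] [709.4 186.9 239.7] [ 653.2 -100.   225.1]
```

```bash
cat >> h.py <<'E'
C0=np.array([592,57.5,0]); RC=Ro.from_euler('z',-9.5,degrees=True)
def case(x,y,z): return C0+RC.apply([x,y,z])
def down(phi):  # tool z down, tool y at world angle phi deg
    a=np.radians(phi); y=np.array([np.cos(a),np.sin(a),0]); z=np.array([0,0,-1.]); return Ro.from_matrix(np.c_[np.cross(y,z),y,z])
def go(pos,R):
    s=ctrl.state(); d=todelta(s,pos,R); n=max(np.linalg.norm(d[:3])/.0625,np.linalg.norm(d[3:])/np.radians(10.7))
    print("t",s["time"],"pos",np.round(s["eef_pos"],1),"F",np.round(s["contact_force"],1),"gap",round(s["finger_gap"],1),s["finger_force"],"\nto",np.round(pos,1),"rows",round(n,1),[float(x) for x in np.round(d,4)])
E
python3 -c "
from h import *
go([422.5,347,100],down(80.5))"
```

```text
t 1.5 pos [289.  582.2 232.6] F [-0.5  0.1 -0.1] gap 92.7 0.0 
to [422.5 347.  100. ] rows 4.8 [-0.2242, -0.1513, 0.1326, -0.0, -0.0001, -0.295]
```

Call:
carry_out(deltas=[[-0.224,-0.151,0.133,0,0,-0.295],[-0.224,-0.151,0.133,0,0,-0.295],[-0.224,-0.151,0.133,0,0,-0.295],[-0.224,-0.151,0.133,0,0,-0.295],[-0.224,-0.151,0.133,0,0,-0.295],[-0.224,-0.151,0.133,0,0,-0.295],[-0.224,-0.151,0.133,0,0,-0.295]], hand=0.2)

```text
time: 2.38
eef_pos: [422.5, 348.3, 100.0]
ee_rot: [0.26, 3.131, 0.002]
contact_force: [0.0, 0.2, -0.8]
finger_gap: 74.1
finger_force: 0.0
```

```bash
cat > c.py <<'E'
from h import *
import sys
np.set_printoptions(precision=1,suppress=True)
s=ctrl.state(); p=ctrl.camera("wrist"); w=cloud(p,st=s); save(p,sys.argv[1])
q=w[(w[:,2]>5)&(w[:,2]<60)&(np.hypot(*(w[:,:2]-s["eef_pos"][:2]).T)<40)]
for lo,hi in [(5,26),(26,40),(40,60)]:
    r=q[(q[:,2]>lo)&(q[:,2]<hi)]
    if len(r): print(lo,len(r),(r.min(0)+r.max(0))/2,r.max(0)-r.min(0))
print("floor",np.median(w[w[:,2]<8][:,2]) if (w[:,2]<8).any() else 0)
go([422.5,347,17],down(80.5))
E
python3 c.py w1.png
```

```text
5 166 [412.4 348.9  15.4] [15.  27.7 20.8]
26 426 [417.9 347.8  33. ] [25.7 29.  14. ]
40 629 [418.2 347.8  47.7] [19.  21.5 15.3]
floor 1.1880736171929414
t 2.425 pos [422.1 349.2 100.2] F [-0.2  0.2  0.2] gap 74.6 0.0 
to [422.5 347.   17. ] rows 1.3 [-0.0007, -0.0023, 0.0832, 0.0022, 0.0001, 0.0019]
```

Call:
carry_out(deltas=[[0.0035,0,0.04,0,0,0],[0.0035,0,0.083,0,0,0],[0.0035,0,0.083,0,0,0],[0.0035,0,0.083,0,0,0]])

```text
time: 2.92
eef_pos: [418.4, 349.5, 17.1]
ee_rot: [0.256, 3.131, 0.002]
contact_force: [-0.2, -0.2, -0.1]
finger_gap: 74.4
finger_force: 0.0
```

Call:
carry_out(deltas=[[0,0,0,0,0,0],[0,0,0,0,0,0],[0,0,0,0,0,0],[0,0,0,0,0,0],[0,0,0,0,0,0]], hand=1, newtons=20)

```text
time: 3.55
eef_pos: [419.1, 347.8, 16.7]
ee_rot: [-0.26, -3.131, 0.0]
contact_force: [0.2, 0.4, 0.9]
finger_gap: 29.5
finger_force: 20.1
```

Call:
carry_out(deltas=[[0,0,-0.06,0,0,0],[0,0,-0.12,0,0,0],[0,0,-0.14,0,0,0],[0,0,-0.14,0,0,0]])

```text
time: 4.05
eef_pos: [419.7, 348.5, 158.2]
ee_rot: [0.26, 3.128, 0.004]
contact_force: [0.4, 0.6, -1.0]
finger_gap: 29.9
finger_force: 20.0
```

```bash
python3 -c "
from h import *
go(case(-28,-71,157),down(80.5))
p=ctrl.camera('side')
w=cloud(p);
for c in ((40,-62),(43,80)):
  q=RC.inv().apply(w-C0); q=q[(np.hypot(*(q[:,:2]-c).T)<45)&(q[:,2]>15)&(q[:,2]<50)&(q[:,0]<68)&(abs(q[:,1])>6)]
  print(c,len(q),q.mean(0) if len(q) else 0)
"
```

```text
t 4.05 pos [419.7 348.5 158.2] F [ 0.4  0.6 -1. ] gap 29.9 19.9997738271486 
to [552.7  -7.9 157. ] rows 6.1 [-0.19, -0.3295, 0.0007, 0.0029, 0.0024, -0.0001]
(40, -62) 71 [ 41.88868176 -70.72478678  37.39992368]
(43, 80) 107 [44.4195266  86.10375471 28.77685563]
```

Call:
carry_out(deltas=[[-0.19,-0.33,0,0,0,0],[-0.19,-0.33,0,0,0,0],[-0.19,-0.33,0,0,0,0],[-0.19,-0.33,0,0,0,0],[-0.19,-0.33,0,0,0,0],[-0.19,-0.33,0,0,0,0],[-0.19,-0.33,0,0,0,0],[-0.19,-0.33,0,0,0,0]])

```text
time: 5.1
eef_pos: [550.8, -8.9, 154.8]
ee_rot: [-0.261, -3.127, -0.001]
contact_force: [0.7, 0.7, -1.2]
finger_gap: 29.6
finger_force: 20.0
```

Call:
carry_out(deltas=[[0,0,0.05,0,0,0],[0,0,0.1,0,0,0],[0,0,0.132,0,0,0],[0,0,0.132,0,0,0]])

```text
time: 5.6
eef_pos: [550.0, -5.9, 22.4]
ee_rot: [-0.253, -3.126, -0.002]
contact_force: [0.3, 0.4, -0.5]
finger_gap: 29.5
finger_force: 20.0
```

Call:
carry_out(deltas=[[0,0,0,0,0,0],[0,0,0,0,0,0],[0,0,0,0,0,0]], hand=0.4)

```text
time: 5.98
eef_pos: [552.4, -8.7, 25.5]
ee_rot: [0.26, 3.129, 0.0]
contact_force: [0.5, -0.8, 0.2]
finger_gap: 53.7
finger_force: 0.0
```

Call:
carry_out(deltas=[[0,0,-0.05,0,0,0],[0,0,-0.1,0,0,0],[0,0,-0.13,0,0,0],[0,0,-0.13,0,0,0]])

```text
time: 6.48
eef_pos: [553.7, -9.0, 157.6]
ee_rot: [0.26, 3.124, 0.001]
contact_force: [-0.1, 0.2, -0.6]
finger_gap: 55.7
finger_force: 0.0
```

```bash
python3 -c "
from h import *
p=ctrl.camera('wrist');save(p,'w2.png')
go([418,-304.5,130],down(36))
go([418,-304.5,130],down(80.5))
"
```

```text
t 6.525 pos [552.3  -9.1 155.7] F [-0.2  0.4 -0.3] gap 56.1 0.0 
to [ 418.  -304.5  130. ] rows 5.2 [0.0837, -0.3136, 0.0254, 0.0012, 0.0022, 0.7764]
t 6.525 pos [552.3  -9.1 155.7] F [-0.2  0.4 -0.3] gap 56.1 0.0 
to [ 418.  -304.5  130. ] rows 5.2 [0.0837, -0.3136, 0.0254, 0.0003, 0.0024, -0.0003]
```

View pics/w2.png

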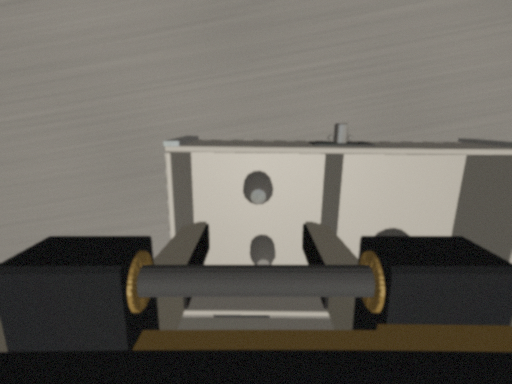

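The image shows the loose nozzle standing at px (257,190) beside the kept one at (262,255). The catch is at (340,133). Now the cutter.

Call:
carry_out(deltas=[[0.084,-0.314,0.025,0,0,0.776],[0.084,-0.314,0.025,0,0,0.776],[0.084,-0.314,0.025,0,0,0.776],[0.084,-0.314,0.025,0,0,0.776],[0.084,-0.314,0.025,0,0,0.776],[0.084,-0.314,0.025,0,0,0.776],[0.084,-0.314,0.025,0,0,0.776],[0.084,-0.314,0.025,0,0,0.776]], hand=0.1)

```text
time: 7.52
eef_pos: [418.3, -302.3, 129.1]
ee_rot: [-1.42, -2.801, -0.003]
contact_force: [0.5, 0.3, 0.5]
finger_gap: 83.7
finger_force: 0.0
```

```bash
sed -i 's/^go.*/go([418,-304.5,17],down(36))/' c.py; python3 c.py w3.png
```

```text
5 564 [ 414.8 -302.5   15.5] [49.6 49.8 20.9]
26 674 [ 415.8 -303.4   30.6] [51.4 51.6  9.2]
floor 1.162624498617376
t 7.575 pos [ 418.5 -302.3  129.3] F [ 0.4  0.1 -0.3] gap 83.6 0.0 
to [ 418.  -304.5   17. ] rows 1.8 [-0.0016, -0.0018, 0.1123, 0.001, -0.0014, 0.0048]
```

View pics/w3.png

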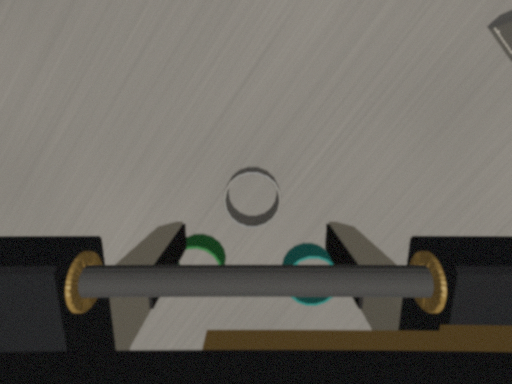

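The grey ring is at px (252,195) under the gripper, and the green and turquoise ones are clear of the fingers.

Call:
carry_out(deltas=[[0.0007,-0.0025,0.05,0,0,0],[0.0007,-0.0025,0.1,0,0,0],[0.0007,-0.0025,0.112,0,0,0],[0.0007,-0.0025,0.112,0,0,0]])

```text
time: 8.07
eef_pos: [415.6, -304.8, 17.7]
ee_rot: [-1.422, -2.8, -0.001]
contact_force: [1.0, 0.2, 0.2]
finger_gap: 83.8
finger_force: 0.0
```

Call:
carry_out(deltas=[[0,0,0,0,0,0],[0,0,0,0,0,0],[0,0,0,0,0,0],[0,0,0,0,0,0]], hand=1, newtons=15)

```text
time: 8.57
eef_pos: [415.4, -305.9, 18.3]
ee_rot: [1.424, 2.799, -0.0]
contact_force: [0.5, -0.3, 3.4]
finger_gap: 51.1
finger_force: 15.0
```

Call:
carry_out(deltas=[[0,0,-0.06,0,0,0],[0,0,-0.12,0,0,0],[0,0,-0.14,0,0,0],[0,0,-0.14,0,0,0]])

```text
time: 9.07
eef_pos: [415.5, -306.2, 159.1]
ee_rot: [1.424, 2.796, -0.001]
contact_force: [0.1, 0.8, -1.5]
finger_gap: 51.8
finger_force: 15.0
```

```bash
python3 -c "
from h import *
go(case(-30,71,157),down(80.5))
"
```

```text
t 9.075 pos [ 415.5 -306.2  159.1] F [ 0.1  0.8 -1.5] gap 51.8 14.99948877375573 
to [574.1 132.5 157. ] rows 7.5 [0.2614, 0.3863, 0.0017, -0.0002, 0.0037, -0.776]
```

Call:
carry_out(deltas=[[0.261,0.386,0,0,0,-0.776],[0.261,0.386,0,0,0,-0.776],[0.261,0.386,0,0,0,-0.776],[0.261,0.386,0,0,0,-0.776],[0.261,0.386,0,0,0,-0.776],[0.261,0.386,0,0,0,-0.776],[0.261,0.386,0,0,0,-0.776],[0.261,0.386,0,0,0,-0.776],[0.261,0.386,0,0,0,-0.776],[0.261,0.386,0,0,0,-0.776]])

```text
time: 10.32
eef_pos: [572.4, 130.2, 156.1]
ee_rot: [-0.263, -3.127, 0.004]
contact_force: [0.4, -0.6, 0.2]
finger_gap: 51.1
finger_force: 15.0
```

Call:
carry_out(deltas=[[0,0,0.05,0,0,0],[0,0,0.1,0,0,0],[0,0,0.131,0,0,0],[0,0,0.131,0,0,0]])

```text
time: 10.82
eef_pos: [571.9, 129.5, 24.7]
ee_rot: [-0.265, -3.126, 0.005]
contact_force: [-0.0, 0.8, -0.6]
finger_gap: 51.8
finger_force: 15.0
```

Call:
carry_out(deltas=[[0,0,0,0,0,0],[0,0,0,0,0,0],[0,0,0,0,0,0]], hand=0.2)

```text
time: 11.2
eef_pos: [574.1, 132.5, 27.9]
ee_rot: [0.26, 3.129, 0.001]
contact_force: [-0.2, -0.1, 0.3]
finger_gap: 73.4
finger_force: 0.0
```

Call:
carry_out(deltas=[[0,0,-0.05,0,0,0],[0,0,-0.1,0,0,0],[0,0,-0.15,0,0,0],[0,0,-0.15,0,0,0]])

```text
time: 11.7
eef_pos: [576.2, 133.5, 181.8]
ee_rot: [0.259, 3.121, 0.006]
contact_force: [-0.1, -0.3, -0.2]
finger_gap: 74.3
finger_force: 0.0
```

```bash
python3 -c "
from h import *
p=ctrl.camera('side');save(p,'s2.png'); a=cv2.imread('pics/s2.png')[130:250,190:330]; cv2.imwrite('pics/s2c.png',cv2.resize(a,None,fx=5,fy=5))
for t in ['lid_hinge','lid_edge','hasp_pivot','hasp_tip','catch_mid']: print(t,[(np.round(RC.inv().apply(d['centre']-C0),1),round(d['conf'],2)) for d in ctrl.spot_point(p,t)][:1])
p=ctrl.camera('scene')
for t in ['lid_hinge','lid_edge','hasp_pivot','hasp_tip','catch_mid']: print(t,[(np.round(RC.inv().apply(d['centre']-C0),1),round(d['conf'],2)) for d in ctrl.spot_point(p,t)][:1])
w=RC.inv().apply(cloud(p)-C0); 
L=w[(w[:,2]>110)&(w[:,2]<235)&(abs(w[:,0]-95)<45)&(abs(w[:,1])<150)&(abs(w[:,1])>45)]
A=np.c_[L[:,2],np.ones(len(L))]; k=np.linalg.lstsq(A,L[:,0],rcond=None)[0]; print('outer face x at z=80,230',k@[80,1],k@[230,1],len(L))
H=w[(w[:,2]>110)&(w[:,2]<260)&(w[:,0]>80)&(w[:,0]<160)&(abs(w[:,1])<25)]
for z in range(150,250,10):
  q=H[(abs(H[:,2]-z)<5)]; print(z,len(q),np.percentile(q[:,0],[5,50,95]) if len(q) else '')
go(case(140,-80,265),down(80.5))
"
```

```text
lid_hinge [(array([74.6,  1.6, 76.3]), 0.56)]
lid_edge [(array([ 97.8,   0.3, 230.5]), 0.65)]
hasp_pivot []
hasp_tip [(array([131.6,  -3. , 167.4]), 0.53)]
catch_mid [(array([-93.7,   0.9,  50.4]), 0.79)]
lid_hinge [(array([74.2,  0.9, 77.3]), 0.87)]
lid_edge [(array([ 91.7,   0.8, 230.4]), 0.8)]
hasp_pivot [(array([ 93.9,   0.9, 234.2]), 0.74)]
hasp_tip [(array([127.5,   2.1, 172.8]), 0.82)]
catch_mid []
outer face x at z=80,230 85.54591362214379 94.11943484683425 2701
150 5 [89.15626323 90.08922331 91.52281794]
160 18 [88.80433383 90.25515564 91.54263588]
170 44 [ 89.58847716 128.58774661 132.03297941]
180 112 [ 91.52434486 126.44018765 130.79464807]
190 61 [ 93.85178018 120.54487668 123.7782428 ]
200 61 [110.5075013  115.38893055 118.71252599]
210 81 [106.50761715 110.31561543 113.50013408]
220 95 [100.80742332 104.76435963 108.64096343]
230 77 [ 96.62810227 100.6523676  102.99101081]
240 29 [ 95.42793308  98.69206245 100.92890097]
t 12.3 pos [573.3 132.5 176.2] F [-0.6  0.4  0.7] gap 74.3 0.0 
to [716.9 -44.5 265. ] rows 3.9 [-0.1707, -0.1509, -0.0889, -0.0004, -0.0008, 0.0001]
```

View pics/s2c.png

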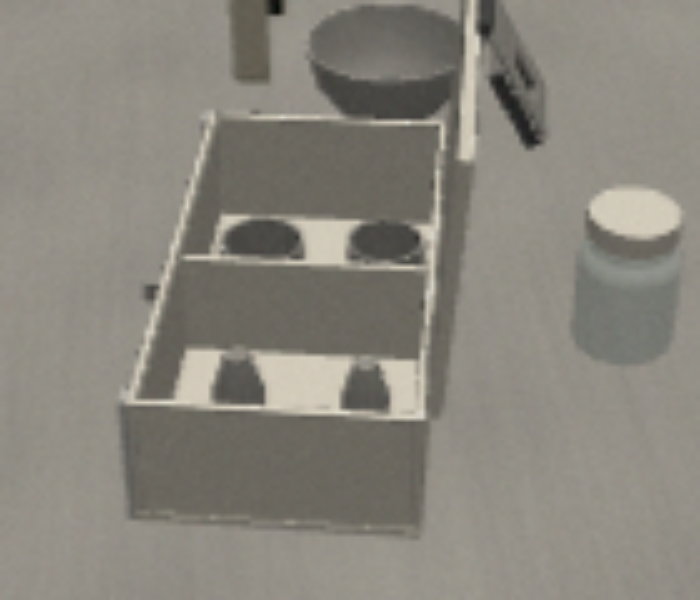

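Cutters are at crop px (263,240) and (387,240), nozzles at (238,375) and (365,383), each next to its own kind. Now to close the lid from behind.

Call:
carry_out(deltas=[[-0.02,-0.02,-0.06,0,0,0],[-0.05,-0.06,-0.1,0,0,0],[-0.17,-0.15,-0.1,0,0,0],[-0.17,-0.15,-0.1,0,0,0],[-0.17,-0.15,-0.1,0,0,0],[-0.17,-0.15,-0.1,0,0,0],[-0.17,-0.15,-0.1,0,0,0]], hand=1)

```text
time: 13.18
eef_pos: [715.7, -41.6, 276.4]
ee_rot: [-0.257, -3.13, -0.003]
contact_force: [-0.8, 0.6, 0.8]
finger_gap: 9.3
finger_force: 0.0
```

```bash
python3 -c "
from h import *
s=ctrl.state(); print(s['joint_pos'])
go(case(130,-80,219),down(80.5))
print(RC.inv().apply(np.array(s['eef_pos'])-C0))
"
```

```text
[ 0.07955013  0.70749455 -0.10988041  1.11693076  0.07180457  1.32194005
  1.38499788]
t 13.175 pos [715.7 -41.6 276.4] F [-0.8  0.6  0.8] gap 9.3 0.0 
to [707.  -42.9 219. ] rows 0.9 [0.0083, -0.0027, 0.0574, 0.0015, -0.0014, 0.0019]
[138.40858262 -77.33112429 276.42187642]
```

Call:
carry_out(deltas=[[0,-0.003,0.04,0,0,0],[0,-0.003,0.057,0,0,0],[0.02,-0.003,0.057,0,0,0],[0.03,-0.003,0.057,0,0,0],[0.03,-0.003,0.057,0,0,0]])

```text
time: 13.8
eef_pos: [686.3, -40.7, 220.9]
ee_rot: [0.258, 3.129, 0.0]
contact_force: [0.1, 0.1, 0.0]
finger_gap: 0.2
finger_force: 0.0
```

```bash
cat > q.py <<'E'
from h import *
s=ctrl.state(); print(s["time"],"caseframe",np.round(RC.inv().apply(np.array(s['eef_pos'])-C0),1),"F",np.round(RC.inv().apply(s["contact_force"]),1),s["finger_gap"])
E
python3 q.py
```

```text
13.8 caseframe [109.2 -81.3 220.9] F [0.  0.1 0. ] 0.22086700311232305
```

Call:
carry_out(deltas=[[0.015,0,0.001,0,0,0],[0.034,0,0.001,0,0,0],[0.052,0,0.003,0,0,0],[0.07,0,0.008,0,0,0],[0.087,0,0.016,0,0,0],[0.103,0,0.026,0,0,0],[0.117,0,0.039,0,0,0],[0.129,0,0.054,0,0,0],[0.139,0,0.07,0,0,0]])

```text
time: 14.92
eef_pos: [551.1, -17.7, 150.6]
ee_rot: [0.259, 3.126, 0.002]
contact_force: [1.5, 0.7, 0.2]
finger_gap: 0.4
finger_force: 0.6
```

```bash
python3 q.py
```

```text
14.925 caseframe [-27.9 -80.9 150.6] F [1.4 0.9 0.2] 0.43700646173319185
```

Call:
carry_out(deltas=[[0.006,0,0.015,0,0,0],[0.009,0,0.027,0,0,0],[0.012,0,0.038,0,0,0],[0.013,0,0.046,0,0,0],[0.013,0,0.048,0,0,0],[0.013,0,0.049,0,0,0]])

```text
time: 15.68
eef_pos: [536.7, -16.6, 102.7]
ee_rot: [0.26, 3.13, -0.001]
contact_force: [-5.0, 0.5, 19.0]
finger_gap: 0.7
finger_force: 9.7
```

```bash
python3 q.py
cat > lid.py <<'E'
from h import *
np.set_printoptions(precision=1,suppress=True)
for c in ['side','scene']:
    p=ctrl.camera(c); w=RC.inv().apply(cloud(p)-C0)
    L=w[(w[:,2]>70)&(w[:,2]<140)&(abs(w[:,0])<70)&(w[:,1]>45)&(w[:,1]<140)]
    k=np.linalg.lstsq(np.c_[L[:,:2],np.ones(len(L))],L[:,2],rcond=None)[0]; print(c,len(L),'slope',k, 'z at edge',k@[-75,90,1])
    H=w[(w[:,2]>70)&(w[:,2]<180)&(w[:,0]<75)&(w[:,0]>-170)&(abs(w[:,1])<28)]
    for x in range(-150,70,10):
        q=H[abs(H[:,0]-x)<5]
        if len(q)>3: print(x,len(q),np.percentile(q[:,2],[5,50,95]),end=' ')
    print()
    for t in ['hasp_pivot','hasp_tip','catch_mid']: print(t,[(RC.inv().apply(d['centre']-C0),round(d['conf'],2)) for d in ctrl.spot_point(p,t)][:1])
save(p,'l.png')
E
python3 lid.py
```

```text
15.675 caseframe [-42.3 -82.2 102.7] F [-5.  -0.3 19. ] 0.6962261987593638
side 505 slope [ 0.   0.  88.9] z at edge 88.84772221743602
-30 7 [ 88.8  89.6 106.9] -20 49 [ 87.3  89.3 120.6] -10 57 [ 88.   90.  176.3] 0 42 [87.6 89.  90.2] 10 39 [87.8 89.  90.1] 20 39 [87.6 89.3 90.7] 30 43 [87.4 89.2 90.6] 40 39 [87.6 89.  91. ] 50 45 [88.1 89.4 90.8] 60 41 [87.  88.6 90.3] 
hasp_pivot []
hasp_tip []
catch_mid [(array([-91.7,  -2.5,  47.8]), 0.97)]
scene 1059 slope [ 0.   0.  87.6] z at edge 87.66748740598342
-80 14 [90.9 91.7 93.3] -70 19 [ 88.3  94.8 174.4] -60 24 [ 88.   90.4 165.1] -50 42 [ 86.   89.4 170.8] -40 55 [ 85.7  88.  134.5] -30 50 [ 85.9  87.8 121.5] -20 73 [ 86.   88.8 127.4] -10 60 [ 85.9  88.5 177.5] 0 36 [85.6 87.4 88.9] 10 46 [85.7 87.4 88.9] 20 40 [86.2 87.3 88.7] 30 46 [85.9 87.3 89.1] 40 41 [85.6 86.8 88.8] 50 47 [85.  87.7 89.3] 60 48 [85.4 87.5 89.2] 
hasp_pivot []
hasp_tip [(array([-17.8,   4.5, 128.6]), 0.41)]
catch_mid [(array([ 35.7, 287.2,  -2. ]), 0.33)]
```

The lid is shut (slope 0). The hasp leans about 32° above the lid, with its tip at about (-18,128). I'll grip the hasp by its side edges and swing it over.

Call:
carry_out(deltas=[[0,0,-0.03,0,0,0],[0,0,-0.088,0,0,0],[-0.01,0.04,-0.088,0,0,0],[-0.01,0.081,-0.088,0,0,0],[-0.01,0.081,-0.088,0,0,0],[-0.01,0.081,-0.088,0,0,0],[-0.01,0.081,-0.088,0,0,0]], hand=0)

```text
time: 16.95
eef_pos: [559.4, 59.8, 188.4]
ee_rot: [-0.264, -3.13, 0.002]
contact_force: [-0.8, -0.7, 0.1]
finger_gap: 65.8
finger_force: 0.0
```

```bash
python3 q.py; python3 lid.py; cp pics/l.png pics/l2.png; python3 -c "
import cv2
a=cv2.imread('pics/l2.png')[130:250,200:360]; cv2.imwrite('pics/l2c.png',cv2.resize(a,None,fx=5,fy=5))"
```

```text
16.95 caseframe [-32.5  -3.1 188.4] F [-0.7 -0.8  0.1] 65.78719329177781
side 611 slope [-0.   0.  89.2] z at edge 89.42356739879219
-80 24 [88.7 93.4 95.6] -70 40 [88.3 95.3 99.2] -60 45 [ 89.  101.3 105.3] -50 55 [ 88.9 105.8 111.4] -40 64 [ 88.2 107.9 118.2] -30 63 [ 87.9 113.7 124. ] -20 83 [ 87.7 117.1 128.3] -10 54 [ 87.4  89.4 120.8] 0 39 [87.4 89.2 90.7] 10 40 [87.8 89.1 90.7] 20 38 [87.7 88.9 90.3] 30 43 [88.2 89.3 90.7] 40 38 [88.  89.  90.6] 50 42 [87.7 89.  90.4] 60 41 [87.7 89.  90.1] 
hasp_pivot [(array([-77.4,   1.1,  92.8]), 0.83)]
hasp_tip [(array([-19.3,   0.5, 123.7]), 0.71)]
catch_mid [(array([-90. ,   1.6,  48.4]), 0.86)]
scene 1062 slope [ 0.  -0.  87.6] z at edge 87.56819150642144
-80 16 [91.1 92.  93.6] -70 18 [86.9 92.2 97. ] -60 18 [ 88.2  90.2 101.9] -50 44 [ 85.   88.2 108.5] -40 53 [ 85.   87.9 111. ] -30 41 [ 85.6  88.3 122. ] -20 68 [ 86.1  88.5 127.2] -10 57 [ 86.3  88.2 119.9] 0 39 [86.  87.6 90.3] 10 38 [86.  87.7 89.6] 20 45 [85.3 87.7 89.6] 30 45 [85.6 87.4 89. ] 40 44 [85.5 87.3 89. ] 50 48 [85.5 87.2 89.2] 60 44 [85.9 87.4 89.5] 
hasp_pivot [(array([-80. ,   1.7,  92.1]), 0.46)]
hasp_tip [(array([-19.3,   1.1, 127.2]), 0.53)]
catch_mid [(array([-21.2,   0.9, 127.2]), 0.36)]
```

View pics/l2c.png

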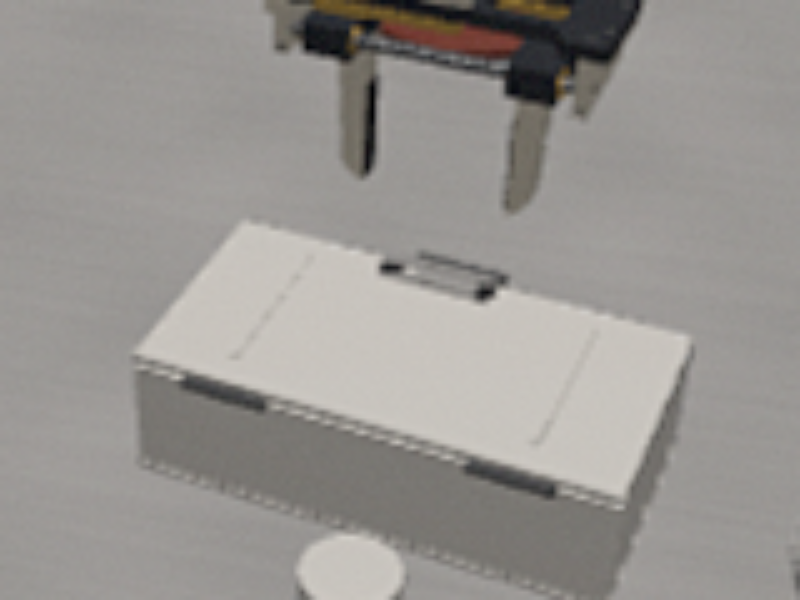

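Lid shut; the hasp stands at crop px (440,275) near the middle of the edge, between the open fingers. Now I straddle it and grip.

Call:
carry_out(deltas=[[0,0.004,0,0,0,0],[0,0.004,0,0,0,0],[0,0.004,0,0,0,0],[0,0.004,0.03,0,0,0],[0,0.004,0.06,0,0,0],[0,0.004,0.075,0,0,0],[0,0.004,0.075,0,0,0]])

```text
time: 18.23
eef_pos: [559.8, 65.6, 112.9]
ee_rot: [-0.26, -3.129, 0.001]
contact_force: [0.2, -0.2, -0.3]
finger_gap: 92.7
finger_force: 0.0
```

Call:
carry_out(deltas=[[0,0,0,0,0,0],[0,0,0,0,0,0],[0,0,0,0,0,0],[0,0,0,0,0,0]], hand=1, newtons=12)

```text
time: 18.73
eef_pos: [560.4, 64.8, 114.1]
ee_rot: [0.26, 3.13, -0.002]
contact_force: [-0.3, -6.0, 2.2]
finger_gap: 58.0
finger_force: 11.4
```

```bash
python3 q.py
```

```text
18.725 caseframe [-32.4   2.  114.1] F [ 0.7 -5.9  2.2] 57.966908661318946
```

Call:
carry_out(deltas=[[0.008,-0.001,-0.01,0,0,0],[0.0195,-0.001,-0.019,0,0,0],[0.033,-0.001,-0.0245,0,0,0],[0.047,-0.001,-0.0265,0,0,0],[0.061,-0.001,-0.0245,0,0,0],[0.0745,-0.001,-0.019,0,0,0],[0.086,-0.001,-0.01,0,0,0],[0.0945,-0.001,0.001,0,0,0]])

```text
time: 19.73
eef_pos: [461.5, 82.2, 114.1]
ee_rot: [-0.255, -3.124, 0.0]
contact_force: [-5.6, 2.1, 8.7]
finger_gap: 56.5
finger_force: 12.0
```

```bash
python3 q.py;  python3 lid.py | grep -v "^-"
```

```text
19.725 caseframe [-132.8    2.8  114.1] F [-5.9  1.1  8.7] 56.45617550369183
side 760 slope [-0.   0.  89.2] z at edge 89.32681136947929
hasp_pivot [(array([-76.1,   3.1,  89.7]), 0.66)]
hasp_tip [(array([-128.4,    2. ,  133.5]), 0.75)]
catch_mid [(array([-92.5,  -0.6,  50.6]), 0.69)]
scene 1065 slope [ 0.   0.  87.4] z at edge 87.58860594274145
hasp_pivot [(array([-78.1,   0.3,  92.4]), 0.84)]
hasp_tip [(array([-131.7,    4.3,  135.6]), 0.69)]
catch_mid [(array([-92.3,   0.5,  48.7]), 0.6)]
```

Call:
carry_out(deltas=[[0.003,0,0.006,0,0,0],[0.005,0,0.013,0,0,0],[0.007,0,0.029,0,0,0],[0.005,0,0.045,0,0,0],[-0.001,0,0.059,0,0,0],[-0.004,0,0.064,0,0,0],[-0.004,0,0.064,0,0,0]])

```text
time: 21.0
eef_pos: [457.5, 82.6, 46.6]
ee_rot: [-0.249, -3.106, 0.004]
contact_force: [-11.8, 7.8, -4.0]
finger_gap: 57.6
finger_force: 12.0
```

```bash
python3 q.py;  python3 lid.py | grep -v "^-"
```

```text
21.0 caseframe [-136.8    2.6   46.6] F [-12.9   5.8  -4. ] 57.554468476504766
side 768 slope [ 0.   0.  89.1] z at edge 89.2595780318626
hasp_pivot [(array([-78.2,   1.4,  90.2]), 0.63)]
hasp_tip [(array([-141.3,   -2.9,   68.5]), 0.69)]
catch_mid [(array([-92.2,  -0.5,  51.9]), 0.97)]
scene 1065 slope [ 0.   0.  87.7] z at edge 87.60492022586853
hasp_pivot [(array([-79.1,   2.4,  91.5]), 0.74)]
hasp_tip [(array([-144.5,    2.9,   72.2]), 0.53)]
catch_mid []
```

Call:
carry_out(deltas=[[0,0,0,0,0,0],[0,0,0,0,0,0],[0,0,0,0,0,0],[0,-0.002,-0.04,0,0,0],[0,-0.002,-0.08,0,0,0],[0,-0.002,-0.08,0,0,0]], hand=0.15)

```text
time: 22.15
eef_pos: [472.8, 77.7, 131.5]
ee_rot: [0.261, 3.124, 0.003]
contact_force: [-0.8, -0.1, -0.2]
finger_gap: 78.9
finger_force: 0.0
```

Call:
carry_out(deltas=[[0,0,0,0,0,0],[0,0,0,0,0,0],[0,0,0,0,0,0],[0,0,0,0,0,0],[0,0,0,0,0,0]], hand=0.68)

```text
time: 22.78
eef_pos: [470.4, 77.8, 128.4]
ee_rot: [-0.26, -3.13, 0.0]
contact_force: [0.4, 0.5, -0.3]
finger_gap: 34.0
finger_force: 0.0
```

```bash
python3 q.py;  python3 lid.py | grep tip; python3 -c "
from h import *
go(case(-132,0,100),down(80.5))"
```

```text
22.775 caseframe [-1.233e+02 -1.000e-01  1.284e+02] F [ 0.3  0.6 -0.3] 33.98594788099687
hasp_tip [(array([-143.5,   -0.5,   69.1]), 0.86)]
hasp_tip [(array([-145.1,    5.6,   71.7]), 0.57)]
t 23.175 pos [470.5  77.8 128.7] F [-0.4  0.3  0.1] gap 29.6 0.0 
to [461.8  79.3 100. ] rows 0.5 [0.0088, 0.0001, 0.0287, -0.0, 0.0, 0.0001]
```

Call:
carry_out(deltas=[[0.011,0,0.02,0,0,0],[0.011,0,0.03,0,0,0],[0.011,0,0.04,0,0,0],[0.011,0,0.05,0,0,0],[0.011,0,0.06,0,0,0],[0.011,0,0.06,0,0,0]])

```text
time: 23.92
eef_pos: [459.1, 79.5, 67.8]
ee_rot: [-0.26, -3.129, 0.001]
contact_force: [0.4, 0.5, -0.7]
finger_gap: 29.6
finger_force: 0.0
```

```bash
python3 q.py;  python3 lid.py | grep tip
```

```text
23.925 caseframe [-134.7   -0.2   67.8] F [ 0.3  0.6 -0.7] 29.641498667567603
hasp_tip [(array([-123.4,    0.2,   36.6]), 0.61)]
hasp_tip [(array([-124.7,    2.5,   40.2]), 0.63)]
```

Call:
carry_out(deltas=[[0,0,0.008,0,0,0],[0,0,0.016,0,0,0],[0,0,0.024,0,0,0],[0,0,0.026,0,0,0],[0,0,0.026,0,0,0]])

```text
time: 24.95
eef_pos: [459.3, 79.5, 42.3]
ee_rot: [-0.26, -3.13, 0.001]
contact_force: [-0.9, 0.2, -0.5]
finger_gap: 29.8
finger_force: 0.3
```

```bash
python3 q.py;  python3 lid.py | grep tip
```

```text
24.95 caseframe [-134.5   -0.2   42.3] F [-0.9  0.  -0.5] 29.753908416476193
hasp_tip [(array([-113.6,   -0.5,   32. ]), 0.63)]
hasp_tip []
```

Call:
carry_out(deltas=[[-0.004,0,0,0,0,0],[-0.008,0,0,0,0,0],[-0.012,0,0,0,0,0],[-0.015,0,0,0,0,0],[-0.015,0,0,0,0,0]])

```text
time: 25.98
eef_pos: [476.2, 77.0, 43.1]
ee_rot: [0.261, 3.128, 0.001]
contact_force: [-1.7, -0.9, 0.4]
finger_gap: 29.6
finger_force: 0.6
```

```bash
python3 q.py;  python3 lid.py | grep tip
```

```text
25.975 caseframe [-1.174e+02  1.000e-01  4.310e+01] F [-1.6 -1.2  0.4] 29.6491030207272
hasp_tip [(array([-78. ,   2.7,  90.4]), 0.48)]
hasp_tip []
```

Call:
carry_out(deltas=[[-0.002,0,0,0,0,0],[-0.004,0,0,0,0,0],[-0.004,0,0,0,0,0]])

```text
time: 26.75
eef_pos: [477.9, 76.6, 42.4]
ee_rot: [-0.26, -3.13, 0.0]
contact_force: [-1.4, 0.2, -0.7]
finger_gap: 29.6
finger_force: 0.7
```

Call:
carry_out(deltas=[[-0.0015,0,0,0,0,0],[-0.003,0,0,0,0,0],[-0.003,0,0,0,0,0]])

```text
time: 27.12
eef_pos: [481.4, 75.7, 42.6]
ee_rot: [-0.26, -3.131, 0.0]
contact_force: [-2.2, 0.5, -0.5]
finger_gap: 29.9
finger_force: 0.7
```

```bash
python3 q.py;  python3 lid.py | grep tip
```

```text
27.125 caseframe [-112.1   -0.3   42.6] F [-2.3  0.1 -0.5] 29.853105696116113
hasp_tip [(array([-91.8,   1.2,  19.9]), 0.48)]
hasp_tip []
```

Call:
carry_out(deltas=[[-0.0015,0,0,0,0,0],[-0.003,0,0,0,0,0],[-0.003,0,0,0,0,0]])

```text
time: 27.9
eef_pos: [484.5, 75.4, 42.6]
ee_rot: [0.26, 3.131, 0.0]
contact_force: [-1.6, -0.7, -0.8]
finger_gap: 30.0
finger_force: 0.7
```

Call:
carry_out(deltas=[[-0.001,0,0,0,0,0],[-0.002,0,0,0,0,0],[-0.002,0,0,0,0,0]])

```text
time: 28.28
eef_pos: [486.4, 75.1, 42.6]
ee_rot: [0.26, 3.131, 0.0]
contact_force: [-1.8, 0.5, -0.8]
finger_gap: 29.6
finger_force: 0.8
```

Call:
carry_out(deltas=[[-0.001,0,0,0,0,0],[-0.002,0,0,0,0,0],[-0.002,0,0,0,0,0]])

```text
time: 28.65
eef_pos: [488.4, 74.8, 42.6]
ee_rot: [0.26, 3.131, 0.0]
contact_force: [-1.7, 0.0, -1.0]
finger_gap: 29.7
finger_force: 0.8
```

Call:
carry_out(deltas=[[-0.001,0,0,0,0,0],[-0.002,0,0,0,0,0],[-0.002,0,0,0,0,0]])

```text
time: 29.02
eef_pos: [490.2, 74.5, 42.6]
ee_rot: [-0.26, -3.131, 0.0]
contact_force: [-2.1, 0.4, -2.1]
finger_gap: 29.7
finger_force: 0.9
```

Call:
carry_out(deltas=[[-0.001,0,0,0,0,0],[-0.002,0,0,0,0,0],[-0.002,0,0,0,0,0]])

```text
time: 29.4
eef_pos: [491.1, 74.2, 42.4]
ee_rot: [-0.26, -3.128, 0.001]
contact_force: [-5.0, 1.4, -1.8]
finger_gap: 29.5
finger_force: 2.1
```

```bash
python3 q.py;  python3 lid.py | grep tip
```

```text
29.4 caseframe [-102.3   -0.2   42.4] F [-5.2  0.5 -1.8] 29.517691928690002
hasp_tip [(array([-84.1,   2.5,  18.8]), 0.6)]
hasp_tip []
```

Call:
carry_out(deltas=[[-0.001,0,0,0,0,0],[-0.002,0,0,0,0,0],[-0.002,0,0,0,0,0]])

```text
time: 30.18
eef_pos: [492.1, 74.0, 42.2]
ee_rot: [-0.259, -3.127, 0.001]
contact_force: [-6.6, 1.4, -1.7]
finger_gap: 29.9
finger_force: 3.3
```

Call:
carry_out(deltas=[[-0.001,0,0,0,0,0],[-0.0015,0,0,0,0,0],[-0.0015,0,0,0,0,0]])

```text
time: 30.55
eef_pos: [492.4, 73.9, 42.1]
ee_rot: [-0.259, -3.124, 0.001]
contact_force: [-7.8, 1.8, -0.9]
finger_gap: 29.5
finger_force: 4.1
```

Call:
carry_out(deltas=[[-0.001,0,0,0,0,0],[-0.0015,0,0,0,0,0],[-0.0015,0,0,0,0,0]])

```text
time: 30.92
eef_pos: [492.7, 73.9, 42.0]
ee_rot: [-0.258, -3.122, 0.002]
contact_force: [-9.7, 2.6, 0.3]
finger_gap: 29.7
finger_force: 5.0
```

```bash
python3 q.py
```

```text
30.925 caseframe [-100.7   -0.2   42. ] F [-10.    1.    0.3] 29.69574109103442
```

Call:
carry_out(deltas=[[-0.002,0,0,0,0,0],[-0.004,0,0,0,0,0],[-0.004,0,0,0,0,0]])

```text
time: 31.3
eef_pos: [496.3, 73.3, 42.0]
ee_rot: [-0.259, -3.121, 0.002]
contact_force: [-11.8, 4.0, -0.1]
finger_gap: 29.4
finger_force: 5.5
```

Call:
carry_out(deltas=[[-0.002,0,0,0,0,0],[-0.003,0,0,0,0,0],[-0.003,0,0,0,0,0]])

```text
time: 31.68
eef_pos: [496.3, 73.2, 41.9]
ee_rot: [-0.257, -3.116, 0.003]
contact_force: [-15.2, 4.6, 4.7]
finger_gap: 29.8
finger_force: 7.7
```

```bash
python3 q.py;  python3 lid.py | grep tip
```

```text
31.675 caseframe [-96.9  -0.3  41.9] F [-15.7   2.    4.7] 29.803277760256318
hasp_tip []
hasp_tip []
```

Call:
carry_out(deltas=[[-0.003,0,0,0,0,0],[-0.005,0,0,0,0,0],[-0.005,0,0,0,0,0]])

```text
time: 32.45
eef_pos: [496.4, 73.2, 41.7]
ee_rot: [-0.255, -3.106, 0.005]
contact_force: [-22.4, 5.5, 11.5]
finger_gap: 29.4
finger_force: 11.5
```

Call:
carry_out(deltas=[[-0.003,0,0,0,0,0],[-0.004,0,0,0,0,0],[-0.004,0,0,0,0,0]])

```text
time: 32.83
eef_pos: [496.4, 73.1, 41.6]
ee_rot: [-0.253, -3.098, 0.006]
contact_force: [-27.2, 7.0, 16.5]
finger_gap: 29.7
finger_force: 14.6
```

```bash
python3 q.py
```

```text
32.825 caseframe [-96.9  -0.4  41.6] F [-28.    2.4  16.5] 29.704052902745616
```

Position held at 28 N after about 5 mm of travel past the first bead contact. I'll back off and inspect.

Call:
carry_out(deltas=[[0.01,0,0,0,0,0],[0.025,0,0,0,0,0],[0.04,0,-0.02,0,0,0],[0.045,0,-0.06,0,0,0],[0.045,0,-0.12,0,0,0],[0.045,0,-0.16,0,0,0],[0.045,0,-0.16,0,0,0]])

```text
time: 33.7
eef_pos: [474.2, 78.3, 207.4]
ee_rot: [0.26, 3.114, 0.006]
contact_force: [0.5, -1.0, -0.9]
finger_gap: 30.1
finger_force: 0.0
```

```bash
python3 q.py
python3 - <<'E'
from h import *
np.set_printoptions(precision=1,suppress=True)
s=ctrl.state();p=ctrl.camera('wrist');save(p,'w5.png'); w=RC.inv().apply(cloud(p,st=s)-C0)
q=ctrl.camera('side');save(q,'s5.png'); ws=RC.inv().apply(cloud(q)-C0)
for n,w in (('w',w),('s',ws)):
  H=w[(w[:,2]>12)&(w[:,2]<95)&(w[:,0]<-74)&(w[:,0]>-140)&(abs(w[:,1])<32)]
  for z in range(20,96,10):
    r=H[abs(H[:,2]-z)<5]; print(n,z,len(r),np.percentile(r[:,0],[5,50,95]) if len(r) else '')
for pp in (p,q):
  for t in ['hasp_pivot','hasp_tip','catch_mid']: print(t,[(RC.inv().apply(d['centre']-C0),round(d['conf'],2)) for d in ctrl.spot_point(pp,t)][:1])
a=cv2.imread('pics/s5.png')[140:240,200:300]; a=cv2.resize(a,(500,500),interpolation=cv2.INTER_CUBIC); b=cv2.resize(cv2.imread('pics/w5.png'),(300,225)); o=np.zeros((500,800,3),np.uint8); o[:,:500]=a;o[:225,500:]=b; cv2.imwrite('pics/c5.png',o)
E
```

```text
33.7 caseframe [-119.6    1.1  207.4] F [ 0.7 -0.9 -0.9] 30.087639004581263
w 20 61 [-88.6 -88.2 -78.3]
w 30 129 [-88.8 -88.2 -78.7]
w 40 120 [-91.2 -88.4 -75.4]
w 50 311 [-91.2 -80.8 -77.3]
w 60 299 [-88.7 -87.8 -78.5]
w 70 316 [-88.5 -79.4 -78.5]
w 80 127 [-79.4 -79.  -78.4]
w 90 334 [-82.1 -80.1 -74.6]
s 20 0 
s 30 0 
s 40 1 [-87.1 -87.1 -87.1]
s 50 5 [-86.6 -85.8 -84.8]
s 60 15 [-86.7 -85.5 -82.1]
s 70 6 [-86.9 -86.  -83.2]
s 80 4 [-76.5 -76.4 -75.8]
s 90 25 [-80.  -76.8 -74.4]
hasp_pivot [(array([-76.9,   4.9,  92.7]), 0.66)]
hasp_tip [(array([-78. ,   0.2,  19.4]), 0.71)]
catch_mid [(array([-92. ,   3.6,  43.5]), 0.61)]
hasp_pivot [(array([-77.7,   1.3,  92.1]), 0.39)]
hasp_tip [(array([-73.9,   1.6,  18.2]), 0.52)]
catch_mid []
```

View pics/c5.png

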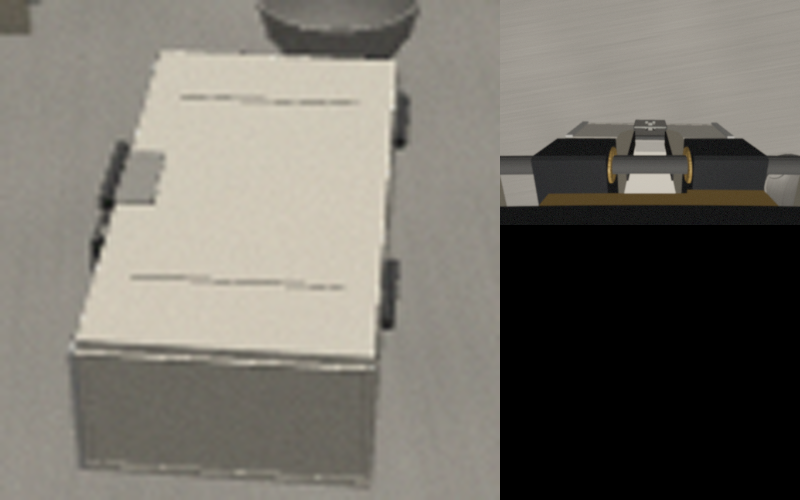

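The lid is shut. The hasp hangs vertical at crop px (115,175): its plate face is at x = -88.2 to -88.4 from z = 20 to 40 and -87.8 at z = 60, so it is home. The gripper is clear.

```bash
python3 -c "
from bench import ctrl
print(ctrl.hand_in())"
```

```text
the job is handed in; nothing more can be done
None
```

I packed both tools in the compartments of their own kind, shut the lid, pressed the hasp home (about 33 N at most) and handed the job in at about 34 s; the hand-in did not report the judge's result.

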